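Put the seal away and snap the slide lid shut

TASK

Set the small stone seal gently down inside the open slide-lid box, then slide the lid along its channel over the sprung ridge until it is fully home against the stop and the ridge has snapped up into the notch under the lid. Work by feel: push firmly enough to pass the ridge but never ram the lid, and leave the jar, bowl, vase and brush alone.

Things in the scene. Friction and masses are not known exactly. Their poses are not given: they have to be found in the camera images.
- box: Brown slide-lid box screwed to the bench, 208 x 110 x 52 mm. Origin at bench height; it spans x -100..+108, y -55..+55 mm in its frame; +x is the closing direction. Lid slides on ledges 38 mm up, 1.5 mm side play, under 4 mm lips (tops 52.5 mm up, reaching in to |y| 41 mm; 1.5 mm play). End block with ridge and cork-faced stop: cork at x +86..+100 mm, varies. Over 40 N of lid on box breaks it.
- cavity (a point): Middle of the box's inner floor, 8 mm above the bench. The cavity spans box x -88..+57 mm, y -41..+41 mm and is 30 mm deep up to the ledges; axes as the box. Only its +x end is uncovered at the start; the box end beyond x +57 mm is solid up to the ledges. Beyond it the dark sprung ridge crosses the channel, 60 mm wide, 4 mm high: the lid meets it about 26 mm before home.
- lid: Pale plywood lid, 200 x 93 x 9 mm, 100..160 g, loose in the channel, pulled back so that the cavity's +x end is open for 62..79 mm. Origin: centre of underside; +x is the leading, closing end, rounded; underside notch at x +69..+82 mm takes the ridge. Home: leading edge on the cork; its origin is then 0..14 mm behind the box's (-x side), 38 mm above the bench. May sag a degree.
- bar (a point): Middle of the dark pull bar on the lid, 88 mm behind the lid's origin, 21 mm above its underside. Bar: 12 mm thick (lid x), 60 mm wide (y), 24 mm high above the lid's top. Push on its rear face, 6 mm behind this point. Push needed: 1 N, over the ridge 7..12 N, then 3..7 N; the ridge snaps into the notch in the last 1-2 mm; then the cork stop (22 N/mm): creep (10 mm/s) until the push passes 13 N.
- front (a point): Middle of the underside of the lid's leading strip, 91 mm ahead of the lid's origin. Down on the ledges (38 mm up) when the lid is home and snapped; while it rides on the ridge, this end is lifted about 1.5 mm against the lips, which the noisy pose hardly shows.
- seal: Grey-white stone seal (name stamp), lying down: 40 mm long (x), 20 mm wide (y) and 20 mm high; the +x end 10 mm is a narrower 14 mm knob. Origin: centre of the underside. 30 to 65 g. It must lie down to fit under the lid; at the start it lies on the bench to one side of the box (left or right).
- jar: Bystander: white glaze jar, 42 mm across, 68 mm high. Origin: centre of underside.
- bowl: Bystander: blue ceramic bowl, 84 mm across, 45 mm high. Origin: centre of underside.
- vase: Bystander: terracotta vase, 72 mm across, 110 mm high. Origin: centre of underside.
- brush: Bystander: brush lying on the bench along its x.
Things that resemble listed ones, but are neither listed nor needed, are in the scene too. Of the things that look like the box, take the one that is farthest to the robot's left at the start. Of the things that look like the seal, take the one that is nearest to the robot's base at the start.

How it is judged:
On the way:
1. the seal lies inside the box, released, while the lid is still open (x of seal in the frame of box between -0.09 and 0.059 m and y of seal in the frame of box between -0.043 and 0.043 m and z of seal in the frame of box below 0.032 m and contact force between the fingers and seal below 0.05 N and linear speed of seal below 0.03 m/s and x of lid in the frame of box below -0.03 m), for 0.2 s.
At the end, for the whole second after the job is handed in: Lid home and snapped over the ridge: its leading end down on the ledges (site front under 38.7 mm above the box underside), its origin at most 16.5 mm behind or 2.5 mm ahead of the box origin, within 3 mm sideways, 3 mm of 38 mm height and 0.05 rad; seal inside the cavity; lid and seal at rest (x of lid in the frame of box between -0.0165 and 0.0025 m and y of lid in the frame of box between -0.003 and 0.003 m and z of lid in the frame of box between 0.035 and 0.041 m and angle between the x axis of lid and the x axis of box, either way round below 0.05 rad and z of front in the frame of box below 0.0387 m and x of seal in the frame of box between -0.09 and 0.059 m and y of seal in the frame of box between -0.043 and 0.043 m and z of seal in the frame of box below 0.032 m and linear speed of each of seal, lid below 0.02 m/s); the robot touches nothing.
It fails at once if lid and box pressed together with more than 40 N (rammed or jammed) (contact force between lid and box above 40 N).
It fails at once if the seal let fall from more than about 2 cm, or pressed on the box with more than 50 N (contact force between seal and box above 50 N or (contact force between the fingers and seal below 0.05 N and linear speed of seal above 0.6 m/s)).
It fails at once if a bystander moved more than 20 mm (distance of any of jar, bowl, vase, brush from where it was at the start of the episode above 0.02 m).
It also fails if it takes over 58 s, if anything falls off the work surface, if the arm or the gripper's body presses on something with over 40 N, if the wrist force passes 120 N, or if a joint passes its speed limit or range.

ROBOT

A 6-joint arm with a two-finger parallel gripper is mounted at the origin on the work surface. World frame = base frame: x ahead of the robot, y to its left, z up, the work surface at z = 0. Lengths are in m, angles in rad, forces in N, time in s.
With the tool pointing down it reaches from about 0.325 to 0.9 m from the base axis. Payload 3.5 kg.
Tool frame: the origin (TCP) lies at the very end of the fingers, on their centre line; the grasp point (between the pads) lies grasp_offset behind it (grasp_offset is the distance from the TCP to the grasp point, in m); y points along the fingers, z is the direction in which the jaws open and shut, and the axes are right-handed (so a half turn about y gives the same grasp; the last joint's range is limited). The gripper opens to 85 mm and grips with 20 to 120 N. Pads are 22 mm wide; open, the fingers measure 114 mm over their backs; the gripper's body (76 mm by 85 mm) begins 54 mm behind the grasp point. The pads swing forward as they close: fully open they stand 13 mm farther back than shut.
Start: joints at [-1.255, 0.276, -0.026, 1.268, 0, 1.467], TCP at [0.254, -0.571, 0.231] pointing down, gripper open.
Joint ranges: [-3.12, 3.12], [-0.85, 1.88], [-1.08, 1.24], [-1.95, 2.15], [-1.57, 1.53], [-3.14, 3.14]. Speed limits (rad/s): [2.57, 2.57, 3.14, 3.14, 3.14, 3.14].

INTERFACE

Orientations are given as [roll, pitch, yaw] about the fixed x, y, z axes, in that order (R = Rz(yaw) Ry(pitch) Rx(roll)).
In Python, from station import * gives the robot as it stands.
- The arm moves only by the tool drive_tool, never from a script. Its argument "rows" is a list of rows, each a list of 4 numbers: the shift along the world's x, y, z in m, then the turn about the world's z in rad. In form: [[x, y, z, turn], ...]. A call has 1 to 20 rows; each row is the pose to reach, as a shift and turn from the pose commanded when the call began; what a row does not reach only later rows make up. A row lasts 1/8 s, in which the tool goes at most 62.5 mm and 10.7 degrees, less where a joint would pass 70% of its speed; a pose out of reach is approached as far as the arm can. A call with a gripper value outside its range is refused whole. "jaw" is the finger opening in m, from 0 to 0.0854, set as the call begins (left out, the last holds). The fingers move at their own pace and stop on an object; "force" is the grip in N (left out, the last holds). Time passes only in rows, so rows that repeat a pose let the fingers close. It gives the time, the measured TCP pose, the force and the opening at its end, in the units of the state.
- sense(): the state, without advancing time (a new reading comes with each control period).
- read_camera(name): name is "scene" or "top" or "wrist"; returns a dict with "color" (480x640x3 uint8, red, green, blue), "fov_y" (degrees; the focal length in pixels is half the picture's height over the tangent of half this angle, whatever the lens; pixels are square), "cx", "cy" (the principal point, pixels), "R" (3x3) and "t" (3): a world point X has camera coordinates R X + t. Camera axes: x right, y down, z forward; pixel columns grow to the right and rows downward; lengths in m; the calibration is good to about 2 mm. A picture is of the moment at which its call begins. There is no depth.
- job_done(): hands the job in, once; it reports no verdict.
Trained networks look in a picture, given as the dict that the camera call returned (one of the last four; its "shot" number tells which), for a name from the list of things; names that differ only in an ending like _2 or _b are one class to them, and where a whole thing is asked for, a point or a joint stands for the part that bears it (a point fixed in the world has none). Each returns a list of dicts, best first, with "confidence" (0 to 1); they miss things now and then, are a little off and sometimes report something else, mostly with a low value. They report only what shows in the picture. A call takes as long as a camera call. They do not tell look-alikes from the thing itself.
- find_in(picture, label): "position" ([x, y, z] in m, in world coordinates, good to about 4 mm: the middle of the surface that is visible of it).
- trace(picture, label): "region" (480x640 bool, what is visible of it).
- tip_of(picture, label): "position" ([x, y, z] in m, in world coordinates, good to about 4 mm: a listed point, or the origin of a listed thing).
The state is a dict: "t": time; "qpos": joint angles; "qvel": joint speeds; "joint_efforts": joint torques, N m; "tool_pos": TCP position; "orientation": TCP orientation; "ft_force": force on the tool from outside, world axes, zero at the start; "torque": the same for the moment, N m; "finger_gap": finger opening in m.
Only numpy, scipy, OpenCV 4.12 (cv2) and the standard library are available. Lean on these libraries where they do the work, as an engineer would, in place of code of your own. Each camera call takes 0.05 s, during which the arm holds its last target. There are 200 camera calls.

## Working session

There is one attempt and no reset: what is moved stays moved. The work goes in short steps, Python scripts to look and compute and a tool call to move; the robot and the scene stay as the last step left them, time stands still between calls to the robot, and variables do not carry over. Pictures are saved under pics/ and viewed, about 8 in all and at most 12, crops included, and the job is handed in when it is done.

Besides the shell and the picture viewer there is one more tool, called as a command line: name --pt "numbers of a row" for each row, then --argument value for the rest. drive_tool: Moves the arm, as the interface text tells. Its arguments: {"type":"object","properties":{"rows":{"type":"array","items":{"type":"array","items":{"type":"number"}}},"jaw":{"type":"number"},"force":{"type":"number"}},"required":["rows"]}

```bash
mkdir -p pics; ls; python3 - <<'E'
from station import *
import cv2, numpy as np
s=sense(); print(s)
for c in ("top","scene"):
    p=read_camera(c); cv2.imwrite(f"pics/{c}0.png",p["color"][:,:,::-1])
    R,t=np.array(p["R"]),np.array(p["t"]); print(c,-R.T@t,p["fov_y"])
    f=240/np.tan(np.radians(p["fov_y"]/2))
    for l in ["box","seal","lid","bar","cavity","front","jar","bowl","vase","brush"]:
        fn=tip_of
        for d in fn(p,l):
            X=np.array(d["position"]);c_=R@X+t; uv=(f*c_[:2]/c_[2]+[p["cx"],p["cy"]]).round()
            print(l,X.round(3),round(d["confidence"],2),uv)
E
```

```text
pics
{'t': 0.0, 'qpos': array([-1.25536476e+00,  2.77158354e-01, -2.79134542e-02,  1.26796069e+00,
       -2.13488063e-06,  1.46740003e+00]), 'qvel': array([ 0.00082865, -0.0006542 , -0.00048799, -0.00281   , -0.00138191,
       -0.0010489 ]), 'joint_efforts': array([-1.06855896e-03, -4.45510733e+01,  2.95203155e+01,  1.64516224e-02,
       -1.88509316e-04, -7.69782105e-06]), 'tool_pos': array([ 0.25393089, -0.57023837,  0.23012858]), 'orientation': array([-1.57302077e+00,  2.28676171e-04, -2.72276504e+00]), 'ft_force': array([0.97679974, 0.03870095, 0.56252563]), 'torque': array([ 0.02153784, -0.01915353, -0.0459863 ]), 'finger_gap': 0.0854281180993698}
top [ 0.39034381 -0.014735    0.99714314] 53.7897491104067
box [ 0.318 -0.229  0.002] 0.91 [437. 355.]
box [ 0.734 -0.118 -0.001] 0.89 [373. 161.]
box [ 0.536  0.076 -0.001] 0.57 [287. 253.]
seal [ 0.471 -0.323  0.005] 0.68 [478. 278.]
seal [ 0.557 -0.388  0.001] 0.64 [505. 237.]
lid [ 0.524 -0.026  0.035] 0.58 [334. 254.]
bar [ 0.513 -0.113  0.056] 0.78 [379. 258.]
cavity [ 0.317 -0.244  0.009] 0.97 [445. 355.]
cavity [ 0.734 -0.141
[... 387 characters left out ...]
ox [ 0.32  -0.229 -0.003] 0.86 [232. 188.]
box [0.732 0.317 0.003] 0.73 [494. 355.]
box [ 0.739 -0.122 -0.001] 0.69 [245. 340.]
box [0.761 0.073 0.   ] 0.47 [354. 359.]
seal [ 0.554 -0.384 -0.001] 0.5 [133. 255.]
lid [ 0.527 -0.027  0.039] 0.92 [310. 244.]
bar [ 0.512 -0.116  0.06 ] 0.88 [266. 228.]
cavity [ 0.731 -0.141  0.005] 0.79 [235. 334.]
cavity [ 0.314 -0.242  0.013] 0.73 [226. 180.]
cavity [0.537 0.066 0.007] 0.68 [356. 262.]
front [0.536 0.064 0.037] 0.86 [355. 251.]
jar [ 0.453  0.332 -0.002] 0.61 [485. 245.]
bowl [0.762 0.072 0.002] 0.63 [353. 359.]
vase [0.729 0.317 0.   ] 0.75 [494. 355.]
vase [ 0.539  0.075 -0.001] 0.38 [360. 266.]
brush [ 0.709 -0.336  0.001] 0.61 [132. 317.]
```

View pics/top0.png

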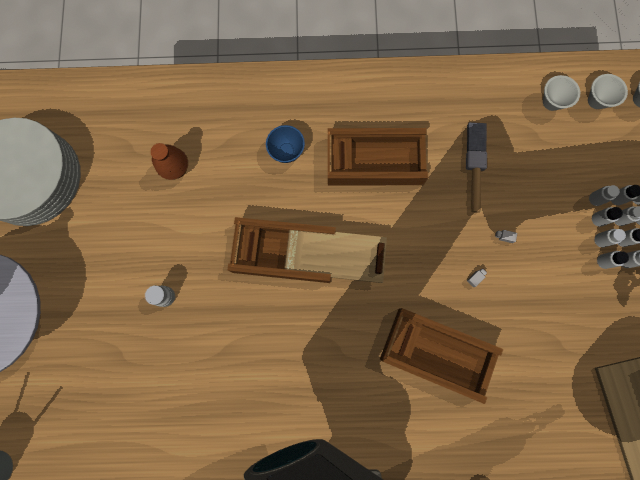

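View pics/scene0.png

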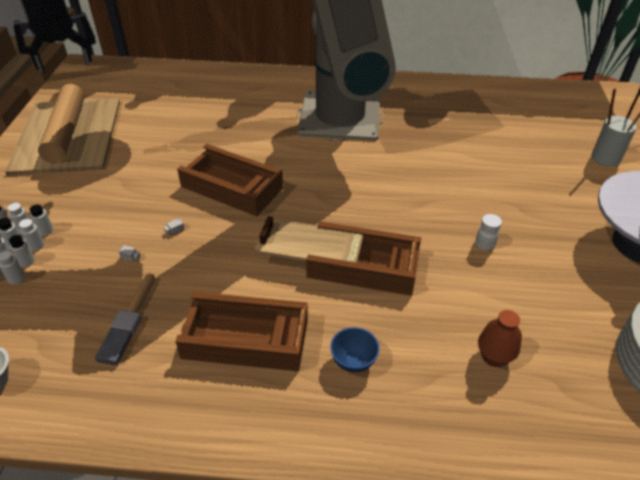

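Boxes (top view): (378,157), (283,250) and (440,355). The one farthest left is (283,250), which has the lid. 
Seals: (478,277), at r≈0.57 m, and (507,236), at r≈0.68 m. The nearest to the base is (478,277). I'll confirm with a crop.

```bash
cat > h.py <<'E'
from station import *
import cv2, numpy as np
def cam(p):
    return np.array(p["R"]),np.array(p["t"]),240/np.tan(np.radians(p["fov_y"]/2))
def proj(p,X):
    R,t,f=cam(p);c=R@np.array(X)+t;return f*c[:2]/c[2]+[p["cx"],p["cy"]]
def back(p,uv,z):
    R,t,f=cam(p);d=R.T@np.r_[(np.array(uv)-[p["cx"],p["cy"]])/f,1];o=-R.T@t
    return o+d*(z-o[2])/d[2]
def ang(p,reg,z):
    "centre, long-axis yaw and size of a region, mapped to the plane z"
    v,u=np.nonzero(reg);P=np.array([back(p,(a,b),z)[:2] for a,b in zip(u,v)],np.float32)
    r=cv2.boxPoints(cv2.minAreaRect(P));a,b=r[1]-r[0],r[2]-r[1]
    l=a if np.hypot(*a)>np.hypot(*b) else b
    return r.mean(0).round(4),round(float(np.arctan2(l[1],l[0])%np.pi),3),np.hypot(*a).round(4),np.hypot(*b).round(4)
E
python3 - <<'E'
from h import *
p=read_camera("top");im=p["color"][:,:,::-1]
a=cv2.resize(im[220:300,455:535],(480,480),interpolation=cv2.INTER_CUBIC)
cv2.imwrite("pics/crop1.png",a)
for d in trace(p,"seal"): print(d["confidence"],ang(p,d["region"],.012))
for l,z in(("lid",.045),("bar",.065),("box",.05)):
  for d in trace(p,l): print(l,round(d["confidence"],2),ang(p,d["region"],z))
print(sense()["t"])
E
```

```text
0.45 (array([ 0.5581, -0.387 ], dtype=float32), 1.372, np.float32(0.0252), np.float32(0.0457))
0.43 (array([0.7766, 0.0746], dtype=float32), 0.746, np.float32(0.0821), np.float32(0.0843))
lid 0.61 (array([ 0.5234, -0.0273], dtype=float32), 1.438, np.float32(0.094), np.float32(0.2002))
bar 0.69 (array([ 0.5204, -0.0272], dtype=float32), 1.438, np.float32(0.0922), np.float32(0.196))
bar 0.54 (array([0.447 , 0.3207], dtype=float32), 1.545, np.float32(0.0391), np.float32(0.0562))
box 0.79 (array([ 0.7297, -0.12  ], dtype=float32), 1.541, np.float32(0.1254), np.float32(0.2091))
box 0.74 (array([ 0.3224, -0.2251], dtype=float32), 1.162, np.float32(0.1125), np.float32(0.2148))
box 0.6 (array([0.5368, 0.0813], dtype=float32), 1.442, np.float32(0.1166), np.float32(0.2081))
1.35
```

View pics/crop1.png

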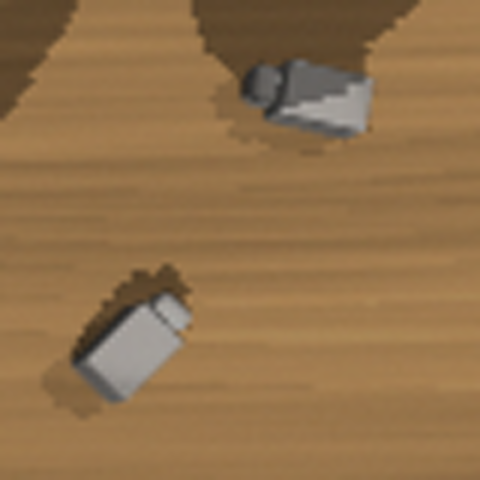

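The crop shows the nearer seal clearly at about (478,277): lying down, knob to the upper right, yaw ≈ -0.84. The tool needs a turn of about +1.88. I'll move above it and look from close by.

drive_tool --pt "0.055 0.062 -0.02 0.18" --pt "0.11 0.124 -0.04 0.36" --pt "0.16 0.186 -0.06 0.54" --pt "0.217 0.248 -0.08 0.72" --pt "0.217 0.248 -0.08 0.9" --pt "0.217 0.248 -0.08 1.08" --pt "0.217 0.248 -0.08 1.26" --pt "0.217 0.248 -0.08 1.44" --pt "0.217 0.248 -0.08 1.62" --pt "0.217 0.248 -0.08 1.8" --pt "0.217 0.248 -0.08 1.88" --pt "0.217 0.248 -0.08 1.88" --pt "0.217 0.248 -0.08 1.88"

```text
t: 2.98
tool_pos: [0.4712, -0.323, 0.1514]
orientation: [-1.571, -0.0, -0.844]
ft_force: [0.2, -0.0, 0.2]
finger_gap: 0.0855
```

```bash
python3 - <<'E'
from h import *
import station
print(getattr(station,"grasp_offset",None))
p=read_camera("wrist");s=sense();print(s["t"],s["tool_pos"],s["orientation"],s["qpos"])
im=p["color"][:,:,::-1].copy();cv2.imwrite("pics/w1.png",im)
for d in tip_of(p,"seal"): print(d["confidence"],d["position"],proj(p,d["position"]))
for d in trace(p,"seal"): print(d["confidence"],ang(p,d["region"],.018))
E
```

```text
0.0187
3.025 [ 0.47118171 -0.32300451  0.15135303] [-1.57079555e+00 -7.47533780e-05 -8.43742669e-01] [-7.14085588e-01  2.36343591e-01 -2.53617066e-01  1.08076144e+00
 -8.89683262e-06  1.29657081e-01]
0.86 [0.4764, -0.3231, -0.0003] [328.82249055 223.45294772]
0.62 [0.5581, -0.3871, 0.0006] [351.04986737 344.60449548]
0.59 (array([ 0.5558, -0.3839], dtype=float32), 1.304, np.float32(0.0296), np.float32(0.0426))
0.55 (array([ 0.4728, -0.3191], dtype=float32), 2.298, np.float32(0.0404), np.float32(0.0198))
```

View pics/w1.png

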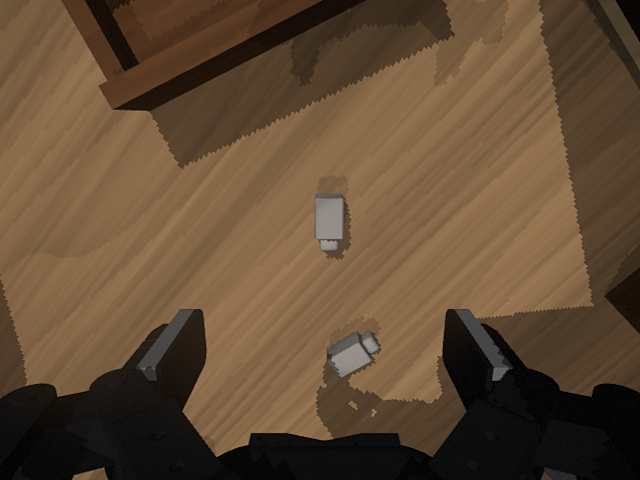

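The wrist view shows the target seal at (328,220), aligned with the jaws. The look-alike sits at (352,353). Next I descend and grip.

drive_tool --pt "0.001 0.0045 -0.05 0" --pt "0.001 0.0045 -0.1 0" --pt "0.001 0.0045 -0.13 0" --pt "0.001 0.0045 -0.142 0" --pt "0.001 0.0045 -0.146 0" --pt "0.001 0.0045 -0.146 0" --jaw 0.045

```text
t: 3.88
tool_pos: [0.473, -0.3193, 0.0064]
orientation: [-1.571, -0.002, -0.843]
ft_force: [-0.5, -0.5, 0.9]
finger_gap: 0.0452
```

drive_tool --pt "0 0 0 0" --pt "0 0 0 0" --pt "0 0 0 0" --pt "0 0 0 0" --pt "0 0 0 0" --pt "0 0 0 0" --jaw 0.01 --force 30

```text
t: 4.62
tool_pos: [0.4732, -0.3194, 0.0067]
orientation: [-1.57, -0.003, -0.843]
ft_force: [-0.7, 0.2, 6.8]
finger_gap: 0.019
```

drive_tool --pt "0 0 0.02 0" --pt "0 0 0.06 0" --pt "0 0 0.12 0" --pt "0 0 0.145 0" --pt "0 0 0.145 0"

```text
t: 5.25
tool_pos: [0.4737, -0.3198, 0.153]
orientation: [-1.57, -0.006, -0.843]
ft_force: [-1.3, -0.5, -0.8]
finger_gap: 0.0193
```

```bash
python3 - <<'E'
from h import *
p=read_camera("wrist");s=sense();print(s["t"],s["tool_pos"],s["finger_gap"],s["ft_force"])
im=p["color"][:,:,::-1].copy();cv2.imwrite("pics/w2.png",im)
E
```

```text
5.3 [ 0.47242027 -0.31870603  0.15078308] 0.01898226985637988 [-0.03680532  0.5212006  -0.13947604]
```

View pics/w2.png

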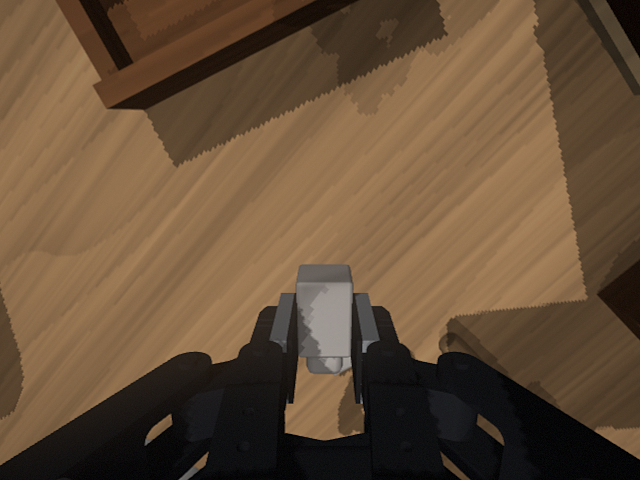

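The seal is held squarely (gap 19 mm, seen at (325,310)). I carry it over the open end of the box.

drive_tool --pt "0.01 0.05 0.03 -0.1" --pt "0.02 0.1 0.05 -0.2" --pt "0.03 0.15 0.05 -0.32" --pt "0.04 0.2 0.05 -0.44" --pt "0.045 0.25 0.05 -0.56" --pt "0.05 0.3 0.05 -0.68" --pt "0.055 0.35 0.05 -0.8" --pt "0.06 0.39 0.05 -0.86" --pt "0.069 0.415 0.05 -0.86" --pt "0.069 0.4245 0.05 -0.86" --pt "0.069 0.4245 0.05 -0.86" --pt "0.069 0.4245 0.05 -0.86"

```text
t: 6.8
tool_pos: [0.5405, 0.1051, 0.1996]
orientation: [-1.572, -0.001, -1.704]
ft_force: [0.5, -0.4, 1.3]
finger_gap: 0.019
```

```bash
python3 - <<'E'
from h import *
p=read_camera("wrist");s=sense();print(s["t"],s["tool_pos"],s["orientation"],s["finger_gap"],s["ft_force"])
im=p["color"][:,:,::-1].copy();cv2.imwrite("pics/w3.png",im)
for l in("box","cavity","front","lid","bar","seal"):
  for d in tip_of(p,l): print(l,round(d["confidence"],2),np.round(d["position"],4),proj(p,d["position"]).round())
O=np.array([.537,.076]);y=1.44;E=np.array([[np.cos(y),-np.sin(y)],[np.sin(y),np.cos(y)]])
for q in [(57,41),(57,-41),(-4,41),(-4,-41)]: print(q,proj(p,np.r_[O+E@np.array(q)/1e3,.052]).round())
E
```

```text
6.85 [0.54072209 0.10497775 0.19989925] [-1.57164108e+00 -5.36918101e-04 -1.70411756e+00] 0.019303704189885636 [ 0.26002084 -0.19841313  0.04461436]
box 0.81 [ 0.7383 -0.125  -0.0015] [549. 402.]
box 0.6 [ 0.5366  0.0758 -0.0016] [323. 238.]
box 0.18 [0.7643 0.0768 0.0034] [589. 205.]
cavity 0.86 [ 0.7372 -0.1422  0.0099] [553. 425.]
lid 0.77 [ 0.5267 -0.0274  0.0391] [328. 367.]
seal 0.82 [0.5421 0.1005 0.1914] [328. 315.]
(57, 41) [266. 183.]
(57, -41) [381. 183.]
(-4, 41) [270. 263.]
(-4, -41) [378. 263.]
```

View pics/w3.png

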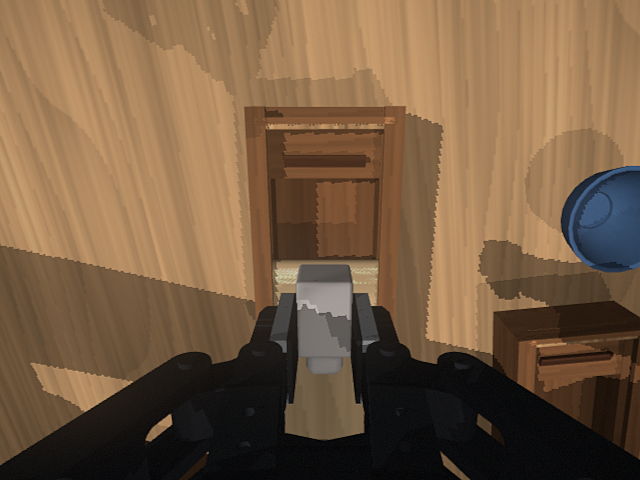

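The view confirms the estimate: the opening runs from (271,181) to (380,262) and the lid edge is at v≈262, as predicted. I lower slowly.

drive_tool --pt "0.001 0.003 -0.05 0" --pt "0.001 0.003 -0.1 0" --pt "0.001 0.003 -0.14 0" --pt "0.001 0.003 -0.165 0" --pt "0.001 0.003 -0.175 0" --pt "0.001 0.003 -0.18 0" --pt "0.001 0.003 -0.182 0" --pt "0.001 0.003 -0.182 0"

```text
t: 8.15
tool_pos: [0.543, 0.1091, 0.0192]
orientation: [-1.569, 0.0, -1.703]
ft_force: [-0.1, 0.4, 0.1]
finger_gap: 0.019
```

drive_tool --pt "0 0 -0.0005 0" --pt "0 0 -0.001 0" --pt "0 0 -0.0015 0" --pt "0 0 -0.002 0" --pt "0 0 -0.002 0"

```text
t: 8.78
tool_pos: [0.5421, 0.109, 0.0162]
orientation: [-1.571, -0.0, -1.703]
ft_force: [-1.2, -0.0, -0.8]
finger_gap: 0.0191
```

drive_tool --pt "0 0 -0.0005 0" --pt "0 0 -0.001 0" --pt "0 0 -0.0015 0" --pt "0 0 -0.0015 0"

```text
t: 9.28
tool_pos: [0.5421, 0.109, 0.0148]
orientation: [-1.571, 0.0, -1.703]
ft_force: [0.3, 0.1, -0.3]
finger_gap: 0.019
```

drive_tool --pt "0 0 0 0" --pt "0 0 0 0" --pt "0 0 0 0" --pt "0 0 0 0" --pt "0 0 0 0" --jaw 0.036

```text
t: 9.9
tool_pos: [0.5422, 0.109, 0.0148]
orientation: [-1.571, 0.0, -1.703]
ft_force: [0.2, -0.6, -0.2]
finger_gap: 0.0359
```

drive_tool --pt "0 0 0.015 0" --pt "0 0 0.04 0" --pt "0 0 0.09 0" --pt "0 0 0.14 0" --pt "0 0 0.185 0" --pt "0 0 0.185 0" --pt "0 0 0.185 0"

```text
t: 10.78
tool_pos: [0.5419, 0.109, 0.2002]
orientation: [-1.57, 0.0, -1.703]
ft_force: [-0.3, -0.0, -0.6]
finger_gap: 0.0361
```

```bash
python3 - <<'E'
from h import *
print(sense()["t"],sense()["tool_pos"],sense()["finger_gap"])
O=np.array([.537,.0765]);y=1.44;E=np.array([[np.cos(y),-np.sin(y)],[np.sin(y),np.cos(y)]])
for c in("wrist","top"):
 p=read_camera(c)
 im=p["color"][:,:,::-1]
 if c=="wrist": cv2.imwrite("pics/w4.png",im)
 for l in("box","cavity","front","lid","bar","seal"):
  for d in tip_of(p,l):
   X=np.array(d["position"])
   if np.hypot(*(X[:2]-O))<.25: print(c,l,round(d["confidence"],2),X.round(4),(E.T@(X[:2]-O)).round(4),proj(p,X).round())
 for d in trace(p,"lid"): print(c,ang(p,d["region"],.047))
E
```

```text
10.775 [0.54194294 0.10901561 0.20023945] 0.036108631881360306
wrist box 0.84 [ 0.5341  0.0753 -0.0006] [-0.0016  0.0027] [319. 244.]
wrist front 0.58 [0.5371 0.0621 0.0362] [-0.0143 -0.002 ] [325. 272.]
wrist lid 0.61 [ 0.5281 -0.0286  0.0387] [-0.1054 -0.0049] [328. 372.]
wrist bar 0.37 [0.7646 0.0736 0.003 ] [ 0.0268 -0.226 ] [586. 213.]
wrist seal 0.85 [0.5426 0.1069 0.0083] [ 0.0309 -0.0016] [324. 210.]
wrist (array([ 0.5267, -0.0094], dtype=float32), 1.437, np.float32(0.0933), np.float32(0.1655))
top box 0.65 [ 5.371e-01  7.950e-02 -1.000e-04] [0.003  0.0003] [285. 252.]
top cavity 0.76 [0.5382 0.0611 0.003 ] [-0.0151 -0.0032] [293. 251.]
top front 0.9 [0.5344 0.0657 0.0365] [-0.011   0.0012] [290. 251.]
top lid 0.6 [5.361e-01 7.650e-02 2.000e-04] [-0.0001  0.0009] [286. 253.]
top lid 0.58 [ 0.5258 -0.025   0.038 ] [-0.1021 -0.0021] [334. 254.]
top bar 0.88 [ 0.5113 -0.1147  0.0552] [-0.1929  0.0005] [379. 258.]
top seal 0.57 [0.5416 0.1089 0.0101] [ 0.0327 -0.0003] [271. 250.]
top seal 0.17 [0.5359 0.0651 0.0358] [-0.0114 -0.0004] [290. 250.]
top (array([ 0.5233, -0.0275], dtype=float32), 1.442, np.float32(0.0964), np.float32(0.2024))
top (array([0.764 , 0.0735], dtype=float32), 0.746, np.float32(0.0808), np.float32(0.0827))
```

View pics/w4.png

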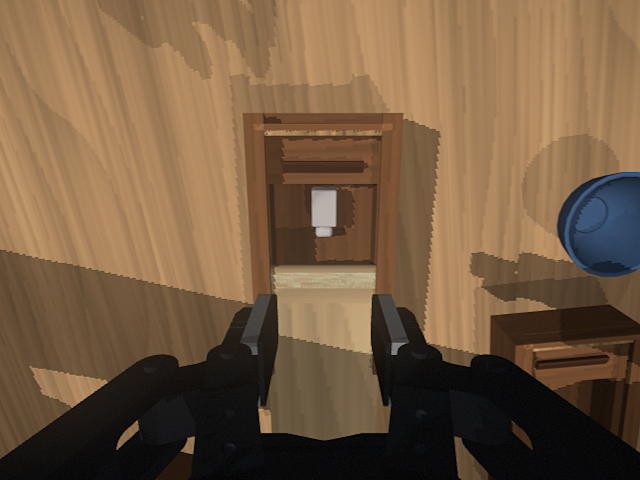

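The seal lies in the cavity at (323,210), at about box x +31 mm, with the lid at x ≈ -103 mm. Now I shut the fingers and go behind the bar.

drive_tool --pt "-0.008 -0.06 0 0" --pt "-0.016 -0.12 0 0" --pt "-0.024 -0.18 0 0" --pt "-0.032 -0.24 0 0" --pt "-0.035 -0.264 -0.02 0" --pt "-0.035 -0.264 -0.07 0" --pt "-0.035 -0.264 -0.12 0" --pt "-0.035 -0.264 -0.148 0" --pt "-0.035 -0.264 -0.148 0" --pt "-0.035 -0.264 -0.148 0" --jaw 0

```text
t: 12.82
tool_pos: [0.5083, -0.1555, 0.0531]
orientation: [-1.569, -0.001, -1.703]
ft_force: [-0.2, -0.3, 0.4]
finger_gap: 0.0002
```

```bash
python3 - <<'E'
from h import *
s=sense();print(s["t"],s["tool_pos"],s["finger_gap"],s["ft_force"])
p=read_camera("scene")
X=s["tool_pos"];u,v=proj(p,X).astype(int);print(u,v)
im=p["color"][:,:,::-1][v-60:v+60,u-60:u+100]
cv2.imwrite("pics/s5.png",cv2.resize(im,None,fx=5,fy=5,interpolation=cv2.INTER_CUBIC))
E
```

```text
12.825 [ 0.50827427 -0.15546365  0.05305549] 0.000226183170780536 [-0.18814137 -0.3018133   0.43874112]
246 228
```

View pics/s5.png

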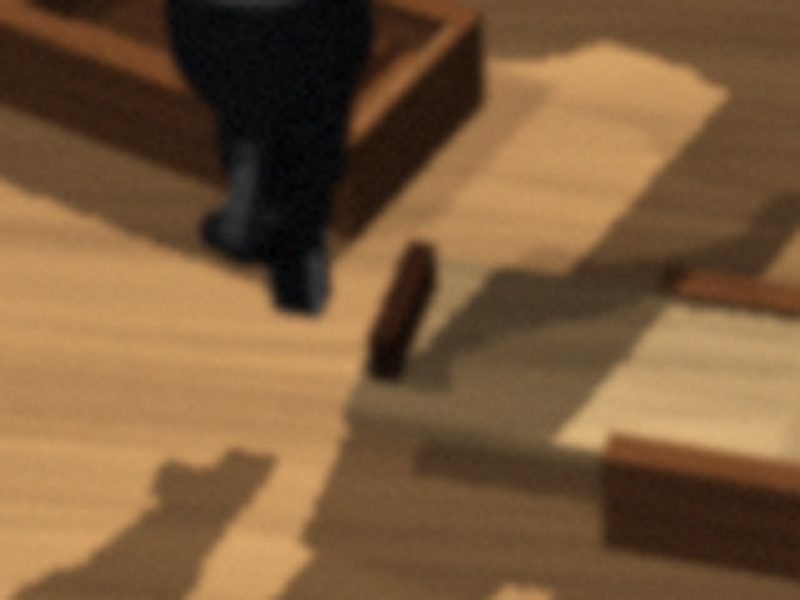

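The closed fingers stand behind the bar, about 25 mm away, at the right height. I start pushing along the box axis.

drive_tool --pt "0.0007 0.005 0 0" --pt "0.0013 0.01 0 0" --pt "0.002 0.015 0 0" --pt "0.0025 0.019 0 0" --pt "0.0029 0.022 0 0" --pt "0.0033 0.025 0 0" --pt "0.0037 0.028 0 0" --pt "0.0042 0.032 0 0" --pt "0.0048 0.037 0 0" --pt "0.0055 0.042 0 0" --pt "0.0062 0.047 0 0"

```text
t: 14.25
tool_pos: [0.5134, -0.1076, 0.0518]
orientation: [-1.571, 0.0, -1.703]
ft_force: [-0.1, -0.1, 0.2]
finger_gap: -0.0002
```

drive_tool --pt "0.0007 0.005 0 0" --pt "0.0013 0.01 0 0" --pt "0.002 0.015 0 0" --pt "0.0026 0.02 0 0" --pt "0.0033 0.025 0 0" --pt "0.0037 0.028 0 0"

```text
t: 15.0
tool_pos: [0.517, -0.0796, 0.0518]
orientation: [-1.571, 0.0, -1.703]
ft_force: [0.2, -0.2, 0.2]
finger_gap: 0.0003
```

```bash
cat > st.py <<'E'
from h import *
O=np.array([.537,.0765]);y=1.44;E=np.array([[np.cos(y),-np.sin(y)],[np.sin(y),np.cos(y)]])
s=sense();print(s["t"],"tool in box",(E.T@(s["tool_pos"][:2]-O)).round(4),s["tool_pos"][2].round(4),"push,side",(E.T@s["ft_force"][:2]).round(1),s["ft_force"][2].round(1))
p=read_camera("top")
for l in("front","lid","bar"):
  for d in tip_of(p,l):
   X=np.array(d["position"])
   if np.hypot(*(X[:2]-O))<.25: print(l,round(d["confidence"],2),X[2].round(3),(E.T@(X[:2]-O)).round(4))
for d in trace(p,"lid")[:1]:
  r=ang(p,d["region"],.047);print("lid",(E.T@(r[0]-O)).round(4),r[1:])
E
python3 st.py
```

```text
15.0 tool in box [-0.1574 -0.0006] 0.0518 push,side [-0.2 -0.2] 0.2
front 0.61 0.036 [ 0.0398 -0.0003]
front 0.28 -0.0 [ 0.0261 -0.226 ]
lid 0.65 0.038 [-0.052  -0.0013]
lid [-0.0311 -0.0004] (1.486, np.float32(0.0841), np.float32(0.1573))
```

drive_tool --pt "0.0003 0.0025 0 0" --pt "0.0007 0.005 0 0" --pt "0.001 0.0075 0 0" --pt "0.0013 0.01 0 0" --pt "0.0015 0.0115 0 0" --pt "0.0017 0.013 0 0" --pt "0.0019 0.0145 0 0"

```text
t: 16.12
tool_pos: [0.519, -0.0654, 0.0518]
orientation: [-1.571, -0.0, -1.703]
ft_force: [-0.5, -0.7, -0.1]
finger_gap: -0.0002
```

drive_tool --pt "0.0002 0.0012 0 0" --pt "0.0003 0.0024 0 0" --pt "0.0005 0.0036 0 0" --pt "0.0006 0.0048 0 0"

```text
t: 16.62
tool_pos: [0.5196, -0.0606, 0.0518]
orientation: [-1.571, -0.0, -1.703]
ft_force: [0.3, 0.8, 1.2]
finger_gap: -0.0001
```

drive_tool --pt "0.0002 0.0012 0 0" --pt "0.0003 0.0024 0 0" --pt "0.0005 0.0036 0 0" --pt "0.0006 0.0048 0 0"

```text
t: 17.12
tool_pos: [0.52, -0.0558, 0.0517]
orientation: [-1.571, -0.0, -1.703]
ft_force: [-0.3, -0.3, -0.9]
finger_gap: -0.0001
```

drive_tool --pt "0.0002 0.0012 0 0" --pt "0.0003 0.0024 0 0" --pt "0.0005 0.0036 0 0" --pt "0.0006 0.0048 0 0"

```text
t: 17.62
tool_pos: [0.5209, -0.0534, 0.0521]
orientation: [-1.57, -0.006, -1.704]
ft_force: [-0.8, -8.1, -0.4]
finger_gap: 0.0001
```

The ridge is met at 8 N. I keep creeping.

drive_tool --pt "0.0002 0.0012 0 0" --pt "0.0003 0.0024 0 0"

```text
t: 17.88
tool_pos: [0.5212, -0.0512, 0.0521]
orientation: [-1.57, -0.006, -1.704]
ft_force: [-0.4, -7.9, 0.2]
finger_gap: 0.0004
```

drive_tool --pt "0.0002 0.0012 0 0" --pt "0.0003 0.0024 0 0"

```text
t: 18.12
tool_pos: [0.5215, -0.047, 0.0519]
orientation: [-1.57, -0.002, -1.703]
ft_force: [0.1, -4.9, -0.1]
finger_gap: -0.0003
```

drive_tool --pt "0.0002 0.0012 0 0" --pt "0.0003 0.0024 0 0"

```text
t: 18.38
tool_pos: [0.5217, -0.044, 0.0518]
orientation: [-1.571, -0.0, -1.703]
ft_force: [-0.5, -4.3, 0.8]
finger_gap: -0.0003
```

drive_tool --pt "0.0002 0.0012 0 0" --pt "0.0003 0.0024 0 0" --pt "0.0005 0.0036 0 0" --pt "0.0006 0.0048 0 0"

```text
t: 18.88
tool_pos: [0.5223, -0.039, 0.0518]
orientation: [-1.571, -0.0, -1.703]
ft_force: [-1.0, -3.6, -0.0]
finger_gap: -0.0001
```

drive_tool --pt "0.0002 0.0012 0 0" --pt "0.0003 0.0024 0 0" --pt "0.0005 0.0036 0 0"

```text
t: 19.25
tool_pos: [0.5228, -0.0354, 0.0519]
orientation: [-1.571, 0.0, -1.703]
ft_force: [-1.4, -4.1, 0.3]
finger_gap: 0.0002
```

drive_tool --pt "0.0002 0.0012 0 0" --pt "0.0003 0.0024 0 0"

```text
t: 19.5
tool_pos: [0.5231, -0.0329, 0.0518]
orientation: [-1.571, 0.0, -1.703]
ft_force: [-1.4, -4.6, -0.1]
finger_gap: -0.0002
```

drive_tool --pt "0.0002 0.0012 0 0" --pt "0.0003 0.0024 0 0"

```text
t: 19.75
tool_pos: [0.5233, -0.0327, 0.052]
orientation: [-1.571, -0.005, -1.704]
ft_force: [-1.1, -10.2, 1.2]
finger_gap: 0.0001
```

drive_tool --pt "0.0001 0.001 0 0" --pt "0.0001 0.001 0 0"

```text
t: 20.0
tool_pos: [0.5234, -0.0326, 0.0521]
orientation: [-1.57, -0.007, -1.704]
ft_force: [-1.4, -11.3, 0.4]
finger_gap: 0.0004
```

drive_tool --pt "0.0001 0.001 0 0" --pt "0.0001 0.001 0 0"

```text
t: 20.25
tool_pos: [0.5234, -0.0324, 0.0521]
orientation: [-1.571, -0.009, -1.705]
ft_force: [-1.8, -13.8, 1.4]
finger_gap: -0.0002
```

```bash
python3 st.py
```

```text
20.25 tool in box [-0.1098 -0.0007] 0.0521 push,side [-13.9  -0. ] 1.4
front 0.68 0.001 [ 0.0281 -0.2281]
lid 0.93 0.037 [-0.0037  0.002 ]
lid [ 0.0372 -0.0001] (1.434, np.float32(0.0815), np.float32(0.1123))
```

Stiff stop, about 15 N/mm, so cork-like. The lid is at x ≈ -4 mm, inside the home band. I give it one small push for margin, then ease off.

drive_tool --pt "0.0001 0.001 0 0" --pt "0.0001 0.001 0 0" --pt "0.0001 0.001 0 0"

```text
t: 20.88
tool_pos: [0.5234, -0.0323, 0.0521]
orientation: [-1.571, -0.011, -1.705]
ft_force: [-2.8, -15.5, 1.1]
finger_gap: -0.0001
```

drive_tool --pt "-0.0002 -0.0015 0 0" --pt "-0.0004 -0.003 0 0" --pt "-0.0005 -0.0045 0 0" --pt "-0.0005 -0.0045 0 0"

```text
t: 21.38
tool_pos: [0.5232, -0.0329, 0.0519]
orientation: [-1.571, -0.002, -1.703]
ft_force: [-1.8, -5.0, -0.7]
finger_gap: -0.0
```

drive_tool --pt "-0.0007 -0.005 0 0" --pt "-0.0013 -0.01 0 0" --pt "-0.0026 -0.02 0 0" --pt "-0.004 -0.03 0.02 0" --pt "-0.004 -0.03 0.07 0" --pt "-0.004 -0.03 0.13 0" --pt "-0.004 -0.06 0.19 0" --pt "-0.004 -0.06 0.2 0"

```text
t: 22.38
tool_pos: [0.5218, -0.0943, 0.2567]
orientation: [-1.562, -0.001, -1.705]
ft_force: [0.6, 0.5, -0.0]
finger_gap: -0.0
```

```bash
python3 st.py; python3 - <<'E'
from h import *
O=np.array([.537,.0765]);y=1.44;E=np.array([[np.cos(y),-np.sin(y)],[np.sin(y),np.cos(y)]])
ims=[]
for c in("top","scene"):
 zs=[]
 for i in range(4):
  p=read_camera(c)
  for l in ("front","lid"):
   for d in tip_of(p,l)[:3]:
    X=np.array(d["position"])
    if np.hypot(*(X[:2]-O))<.15: zs.append((l,round(d["confidence"],2),(E.T@(X[:2]-O)).round(4).tolist(),X[2].round(4)))
 print(c,*zs,sep="\n")
 u,v=proj(p,[.545,.1,.04]).astype(int)
 ims.append(cv2.resize(p["color"][:,:,::-1][v-50:v+50,u-65:u+65],(780,600)if 0 else (400,308),interpolation=cv2.INTER_CUBIC))
cv2.imwrite("pics/f6.png",np.hstack(ims))
E
```

```text
22.375 tool in box [-0.1713 -0.0072] 0.2567 push,side [ 0.6 -0.5] -0.0
front 0.6 0.039 [ 0.086  -0.0009]
lid 0.94 0.037 [-0.004   0.0011]
bar 0.57 0.059 [-0.0928 -0.0018]
lid [-0.007  -0.0004] (1.464, np.float32(0.0859), np.float32(0.2001))
top
('front', 0.76, [0.0846, -0.0008], np.float64(0.036))
('lid', 0.64, [-0.0037, -0.003], np.float64(0.0363))
('front', 0.91, [0.0877, -0.0014], np.float64(0.0362))
('lid', 0.9, [-0.0024, 0.0011], np.float64(0.0374))
('front', 0.66, [0.086, -0.001], np.float64(0.0379))
('lid', 0.92, [-0.0007, -0.0004], np.float64(0.0342))
('front', 0.65, [0.0888, -0.0012], np.float64(0.0343))
('lid', 0.64, [-0.0018, -0.0019], np.float64(0.0381))
scene
('front', 0.74, [0.0878, -0.0044], np.float64(0.0349))
('lid', 0.61, [-0.0086, -0.0031], np.float64(0.0396))
('front', 0.79, [0.086, -0.0029], np.float64(0.0378))
('lid', 0.69, [-0.0066, -0.0028], np.float64(0.0371))
('front', 0.64, [0.087, -0.0007], np.float64(0.0349))
('lid', 0.77, [-0.0063, -0.0027], np.float64(0.0375))
('front', 0.76, [0.0844, -0.0017], np.float64(0.0371))
('front', 0.24, [-0.0961, 0.002], np.float64(0.0613))
('lid', 0.87, [-0.0068, -0.0024], np.float64(0.0385))
```

View pics/f6.png

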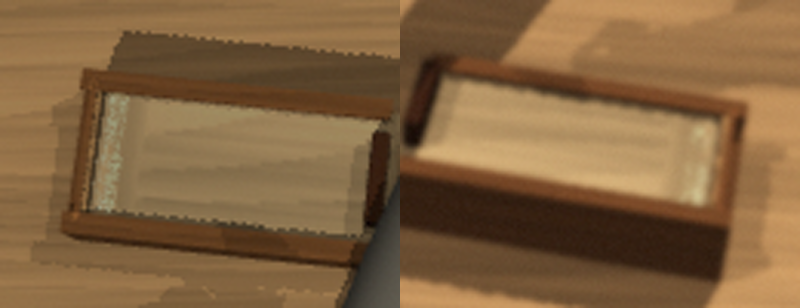

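The lid reaches the end in both views. Its measured x is about -4 mm. The front height averages about 36 mm, the same as when it lay flat on the ledges at the start. Loading and unloading forces agree at the same position (4.6 N and 5.0 N at y = -0.0329), so there is no 3–7 N ridge drag left. I'm handing in.

```bash
python3 -c "
from station import *
s=sense();print(s['t'],s['ft_force']);print(job_done())"
```

```text
23.825 [-0.16479391 -0.47796652  0.21733534]
the job is handed in; nothing more can be done
None
```

The seal is in the box, the lid is shut against the cork, and I handed the job in at 23.8 s. No verdict came back. The arm was clear of everything and no bystander was approached.

- **Seal:** I picked the one nearest the base, lowered it to the cavity floor and released it while the lid was still at x ≈ -103 mm. A view afterwards showed it lying down at box x ≈ +31 mm.
- **Lid:** I pushed it along the channel with closed fingers. The ridge took about 8 N, then about 4 N while sliding over it. It stopped on a stiff, cork-like face (roughly 15–20 N/mm), and I pushed to 15.5 N before backing off.
- **Last checks:**
  - **Position:** the lid is at x about -1 to -9 mm and within about 3 mm sideways.
  - **Front height:** it measures about 36 mm, the same as at the start when it lay on the ledges, but the camera is too noisy to prove the snap.
  - **Snap:** this is inferred from force. Pushing in and easing off gave nearly the same force at the same position, so no ridge drag remained.
- **Disagreement:** I felt about 21–23 mm of travel from the ridge to the stop, against the stated "about 26 mm". I put this down to the lid's rounded leading edge.

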